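# Hang the dish scraper in the drying cupboard

### The job

The power is out and the kitchen is gloomy. First switch on the battery light by pushing its toggle all the way over to the other side, so that you can see into the slatted drying cupboard by the sink; then take the steel dish scraper, tilt it so that it goes in under the low roof without banging against it, put its wire loop over the hook deep inside, and leave it hanging there freely and still. Leave the ramekin, tumbler and bowl where they stand.

Things in the scene. Friction and masses are not known exactly. Their poses are not given: they have to be found in the camera images.
- cupboard: fixed low cupboard of light wooden slats, no door or front rail, its open front looking to the robot's right; 175 deep (x) x 300 wide (y) x 342 mm high. Origin: centre of its underside; x points from front to back, z up. Floor, sides, back 12 mm thick; front edges all at x = -87.5 mm. The opening is 276 mm wide, from 12 mm up to the roof's underside at 330 mm. The hook is at mid-width
- cupboard_roof: the roof of the cupboard: six slats from front to back, 26 mm wide with 28 mm gaps, one gap over the hook, joined by a cross batten along the front and the back edge, all 12 mm thick. Origin: middle of the roof's underside, 330 mm above the tile; axes as the cupboard's
- hook: fixed steel hook of 8 mm round bar on the cupboard's back rail, axes as the cupboard's. A level stem comes 38 mm forward from the rail to a bend, then a straight prong rises 45 degrees forward and up, ending 22 mm in front of and 22 mm above the bend. Origin: bar centre at the bend, 272 mm above the tile, 125 mm behind the cupboard's front edge. 32 mm are free between prong and roof
- hook_tip (a point): centre of the round end of the hook's prong (bar radius 4 mm), 103 mm behind the cupboard's front edge, 294 mm above the tile
- scraper: steel dish scraper, 252 mm long, about 150 g, lying flat. Origin: underside, mid-length; x along it to the loop end, z up. Handle 20 wide x 14 mm thick, x = -55 to +82 mm; then an oval wire loop (wire 5 mm, opening 24 wide x 40 mm long) flat at z = 7 mm; at the other end a neck and a 2 mm blade, x = -66 to -125 mm, 76 mm wide, at z = 0 to 2 mm. Hung, it ends 18 mm above the cupboard floor
- scraper_loop (a point): centre of the scraper's loop opening, at x = +102.5 mm, z = 7 mm in the scraper's frame; axes as the scraper's, so the loop's opening looks along z
- scraper_loop_end (a point): centre of the wire at the far end of the loop, at x = +125 mm, z = 7 mm in the scraper's frame; this part of the wire bears on the hook when the scraper hangs
- scraper_neck (a point): middle of the handle's thickness 20 mm in front of its blade end, at x = -35 mm, z = 7 mm in the scraper's frame: close to the blade, a good place to hold it (about 137 mm from the loop's centre)
- light: white plastic battery light stuck flat to the tile, case 115 (x) x 70 (y) x 24 mm high, one LED panel at each end and a toggle between them. Origin: centre of its underside; the toggle swings along x
- toggle (a joint): angle of the light's toggle: 0 = off, leaning 0.35 rad to the light's -x side; 0.7 = on, leaning 0.35 rad to its +x side. It pivots about the light's y axis at 18 mm above the tile, stands about 28 mm out of the case, takes about 1.5 N at its tip to move, and stays where it is left
- toggle_tip (a point): top end of the toggle (8 mm thick, 11 mm wide), 36 mm from its pivot, about 52 mm above the tile
- ramekin: white ceramic ramekin, 72 mm across, 42 mm high, standing on the cupboard's floor near its +y side wall, about 95 mm from the middle, origin at the centre of its underside; to be left alone
- tumbler: green plastic tumbler, 72 mm across, 110 mm high, on the tile beyond the scraper or the light, origin at the centre of its underside; to be left alone
- bowl: small wooden bowl, 116 mm across, 48 mm high, on the tile beyond the scraper or the light, origin at the centre of its underside; to be left alone
Things that resemble listed ones, but are neither listed nor needed, are in the scene too. There is more than one size of the light; the job needs the largest.

How it is judged:
By the outcome, as a careful person would: the job done as asked, in the order asked, and still so for the second after the job is handed in, with the robot touching nothing.
It also fails if it takes over 64 s, if anything falls off the work surface, if the arm or the gripper's body presses on something with over 40 N, if the wrist force passes 120 N, or if a joint passes its speed limit or range.

### The arm

A 7-joint arm with a two-finger parallel gripper is mounted at the origin on the work surface. World frame = base frame: x ahead of the robot, y to its left, z up, the work surface at z = 0. Lengths are in m, angles in rad, forces in N, time in s.
With the tool pointing down it reaches from about 0.425 to 0.875 m from the base axis. Payload 4.7 kg.
Tool frame: the origin (TCP) lies midway between the tips of the shut fingers; the grasp point (between the pads) lies 19 mm behind it (ctrl.grip_depth is the distance from the TCP to the grasp point, in m); z points along the fingers, y is the direction in which the jaws open and shut (so a half turn about z gives the same grasp; the last joint's range is limited). The gripper opens to 87 mm and grips with 3 to 60 N. Pads are 19 mm wide; open, the fingers measure 117 mm over their backs; the gripper's body (75 mm by 190 mm) begins 51 mm behind the grasp point.
Start: joints at [0.014, 0.321, -0.07, 1.45, 0.023, 1.371, -0.057], TCP at [0.65, -0, 0.223] pointing down, gripper open.
Joint ranges: [-2.86, 2.86], [-0.3, 2.09], [-1.38, 1.24], [0.06, 2.45], [-1.56, 4.7], [0.09, 2.05], [-2.69, 2.69]. Speed limits (rad/s): [2.57, 2.57, 3.14, 3.14, 3.14, 3.14, 3.14].

### API

Orientations are given as a rotation vector (axis times angle).
In Python, from bench import ctrl gives the robot as it stands. The module is installed in compiled form; this text tells all that it offers.
- The arm moves only by the shell command python3 -m inch 'ROWS' [FORCE]. ROWS is JSON, a list of rows, each a list of 5 numbers: the opening, from -1 (shut) to 1 (fully open), so that 0 is half open, then the shift along the tool's x, y, z in mm, then the turn about the tool's z in rad. In form: [[fingers, tx, ty, tz, twist], ...]. A call has 1 to 5 rows; each row shifts and turns the pose as measured when the row begins, along the tool's axes as they then stand; what a row does not reach is not made up. A row lasts 1/8 s, in which the tool goes at most 62.5 mm and 10.7 degrees, less where a joint would pass 70% of its speed; a pose out of reach is approached as far as the arm can. A call is refused whole if a number of a shift passes 62.5 or a number of a turn 0.188, either way. A call with a gripper value outside its range is refused whole. The fingers move at their own pace and stop on an object; FORCE is the grip in N (left out, the last holds). Time passes only in rows, so rows that do not move let the fingers close. It gives the time, the measured TCP pose, the force and the opening at its end, in the units of the state.
- ctrl.get_state(): the state, without advancing time (a new reading comes with each control period).
- ctrl.get_image(name): name is "scene" or "side" or "wrist"; returns a dict with "color" (420x560x3 uint8, red, green, blue), "range_z" (420x560 float32, m along the optical axis (not along the pixel's ray), 0 where there is no reading), "K" (3x3 intrinsics, pixels), "R" (3x3) and "t" (3): a world point X has camera coordinates R X + t. Camera axes: x right, y down, z forward; pixel columns grow to the right and rows downward; lengths in m; the calibration is good to about 2 mm. A picture is of the moment at which its call begins.
- ctrl.close_job(): hands the job in, once; it reports no verdict.
The state is a dict: "time": time; "joint_positions": joint angles; "qd": joint speeds; "joint_torque": joint torques, N m; "position": TCP position; "tool_rot": TCP orientation; "ft_force": force on the tool from outside, world axes, zero at the start; "torque": the same for the moment, N m; "grip_width": opening from 0.0 (shut) to 1.0 (fully open).
Only numpy, scipy, OpenCV 4.12 (cv2) and the standard library are available. Lean on these libraries where they do the work, as an engineer would, in place of code of your own. Each camera call takes 0.05 s, during which the arm holds its last target. There are 200 camera calls.

## Working session

There is one attempt and no reset: what is moved stays moved. The work goes in short steps, Python scripts to look and compute and a shell command to move; the robot and the scene stay as the last step left them, time stands still between calls to the robot, and variables do not carry over. Pictures are saved under pics/ and viewed, about 8 in all and at most 12, crops included, and the job is handed in when it is done.

```bash
mkdir -p pics; ls
cat > h.py <<'E'
import numpy as np, cv2
from bench import ctrl
from scipy.spatial.transform import Rotation as Ro
def shot(n,fn=None):
    d=ctrl.get_image(n)
    if fn: cv2.imwrite('pics/'+fn,d['color'][:,:,::-1])
    return d
def pts(d):
    h,w=d['range_z'].shape; u,v=np.meshgrid(np.arange(w),np.arange(h)); z=d['range_z']
    K=d['K']; c=np.stack([(u-K[0,2])/K[0,0]*z,(v-K[1,2])/K[1,1]*z,z],-1)
    return (c-d['t'])@d['R']
def ray(d,u,v,zp):
    r=d['R'].T@np.linalg.inv(d['K'])@np.array([u,v,1.]); o=-d['R'].T@d['t']
    return o+r*(zp-o[2])/r[2]
def proj(d,X):
    c=d['R']@np.array(X)+d['t']; p=d['K']@c; return p[:2]/p[2]
E
python3 - <<'E'
from h import *
a=shot('scene');b=shot('side')
np.savez('s0.npz',**a);np.savez('s1.npz',**b)
for d in(a,b): print(d['K'][0,0],-d['R'].T@d['t'],d['R'][2])
im=np.hstack([a['color'],b['color']])[:,:,::-1]
cv2.imwrite('pics/a.png',a['color'][:,:,::-1]);cv2.imwrite('pics/b.png',b['color'][:,:,::-1])
print(ctrl.get_state())
E
```

```text
pics
427.59725646525527 [ 0.8678431  -0.50379978  1.15303717] [-0.28919688  0.45233763 -0.84365623]
380.62591862267135 [ 0.41416835 -0.6026417   0.89990824] [ 0.10588424  0.63474183 -0.76543539]
{'time': 0.1, 'joint_positions': array([ 0.0141234 ,  0.32177987, -0.07008141,  1.45155527,  0.02260438,
        1.37079804, -0.05685899]), 'qd': array([-1.62145430e-05, -1.05706230e-03,  1.02416666e-05, -1.44664863e-03,
        1.85437373e-03, -4.05265436e-04, -2.33621593e-04]), 'joint_torque': array([ 1.37795760e-04, -4.92569017e+01, -4.06077392e-01, -3.13399816e+01,
       -6.42974046e-02,  3.95253638e-02,  6.49213871e-05]), 'position': array([ 6.49502539e-01, -6.74169094e-05,  2.21549589e-01]), 'tool_rot': array([-2.22056660e+00, -2.22066264e+00,  2.05315029e-03]), 'ft_force': array([-0.54792112, -0.40316306,  0.84118759]), 'torque': array([ 0.03014698, -0.02070795, -0.06904653]), 'grip_width': 1.0037022285339439}
```

View pics/a.png

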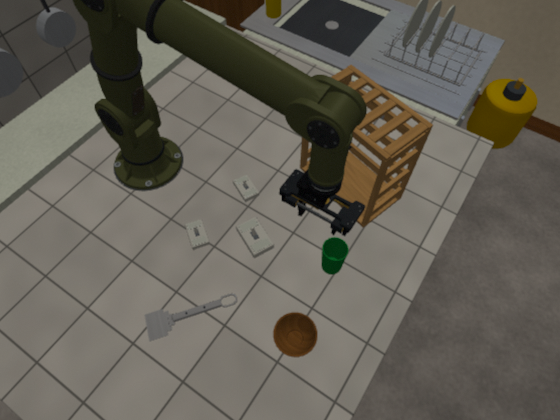

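View pics/b.png

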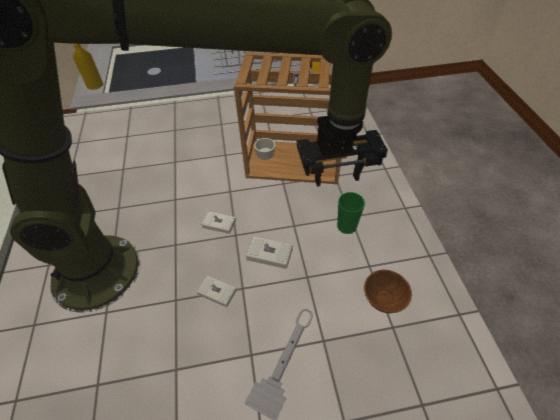

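The scene view shows three white lights, at (255,237), (198,234) and (246,187), with (255,237) the largest. The scraper runs from its blade at (157,325) to its loop at (229,300). The cupboard is at (365,150), tumbler at (334,255) and bowl at (295,334).

Run:
```python
from h import *
a=dict(np.load('s0.npz'));b=dict(np.load('s1.npz'))
for nm,d,cs in(('scene',a,[(246,187),(198,234),(255,237)]),('side',b,[(219,222),(217,291),(269,251)])):
    P=pts(d); z=P[...,2]; print(nm,'tile z',np.median(z[z>-.02][:]) if 0 else np.nanmedian(z[(abs(z)<.02)&(d['range_z']>0)]))
    m=((z>.013)&(z<.07)&(d['range_z']>0)).astype(np.uint8)
    n,l,s,c=cv2.connectedComponentsWithStats(m)
    for (u,v) in cs:
        i=l[v-3:v+4,u-3:u+4].max(); Q=P[l==i]; t=Q[(Q[:,2]>.018)&(Q[:,2]<.030)]
        r=cv2.minAreaRect((t[:,:2]*1000).astype(np.float32)); print((u,v),len(t),np.round(r[0]),np.round(r[1]),round(r[2],1),'z',np.median(t[:,2]).round(4))
        T=Q[Q[:,2]>.036]; print('  toggle',len(T),T.mean(0).round(4) if len(T) else '',Q[Q[:,2].argmax()].round(4))
    # cupboard top slats
    m=(z>.335)&(z<.35)&(d['color'][...,0]>d['color'][...,2]+40.)
    t=P[m]; r=cv2.minAreaRect((t[:,:2]*1000).astype(np.float32)); print('roof',len(t),np.round(r[0]),np.round(r[1]),r[2],np.median(t[:,2]), cv2.boxPoints(r).round())
    for q in [(157,325),(180,317),(205,308),(229,296)] if nm=='scene' else [(265,398),(280,370),(293,343),(300,327)]:
        print(q,P[q[1],q[0]].round(4), ray(d,*q,.014).round(4))
c1=cv2.resize(a['color'][170:265,180:290],None,fx=5,fy=5,interpolation=2)
c2=cv2.resize(a['color'][285:345,140:245],None,fx=5,fy=5,interpolation=2)
c1=c1[:,:525];im=np.vstack([c1[:,:525][110:],c2[:,:525]])[:,:,::-1]
cv2.imwrite('pics/c.png',cv2.convertScaleAbs(im,alpha=1.3)[:600]); cv2.imwrite('pics/d.png',cv2.resize(b['color'][40:190,225:405],None,fx=4,fy=4,interpolation=2)[:,:,::-1])
```

```text
scene tile z 7.065357462607196e-05
(246, 187) 206 [343.  93.] [52. 87.] 63.2 z 0.0199
  toggle 4 [0.3344 0.098  0.0392] [0.3355 0.0955 0.0415]
(198, 234) 256 [ 322. -126.] [51. 87.] 56.0 z 0.0198
  toggle 5 [ 0.315  -0.1222  0.0401] [ 0.3178 -0.1201  0.0435]
(255, 237) 759 [473. -38.] [ 70. 115.] 64.5 z 0.0245
  toggle 21 [ 0.465  -0.0349  0.0455] [ 0.4642 -0.0335  0.0546]
roof 2385 [670. 261.] [261. 472.] 28.197763442993164 0.3423191582515011 [[444. 408.]
 [666.  -8.]
 [896. 115.]
 [673. 531.]]
(157, 325) [ 0.4051 -0.3983  0.0026] [ 0.4097 -0.3994  0.014 ]
(180, 317) [ 0.4466 -0.3489  0.0146] [ 0.4463 -0.3489  0.014 ]
(205, 308) [ 0.4865 -0.2921  0.0142] [ 0.4865 -0.2921  0.014 ]
(229, 296) [ 0.5153 -0.2248 -0.0016] [ 0.52   -0.2285  0.014 ]
side tile z 0.00040845906252587533
(219, 222) 288 [341.  93.] [54. 86.] 63.1 z 0.0196
  toggle 6 [0.3334 0.0964 0.039 ] [0.3315 0.0978 0.0416]
(217, 291) 461 [ 319. -126.] [53. 86.] 55.5 z 0.0195
  toggle 10 [ 0.3114 -0.1212  0.0388] [ 0.3115 -0.1188  0.042 ]
(269, 251) 913 [469. -38.] [ 73. 116.] 65.4 z 0.0246
  toggle 23 [ 0.4617 -0.0343  0.0458] [ 0.4628 -0.0323  0.0553]
roof 2259 [582. 312.] [179. 250.] 72.70663452148438 0.3422175830685042 [[436. 263.]
 [675. 189.]
 [728. 360.]
 [489. 434.]]
(265, 398) [ 0.4009 -0.3937  0.0028] [ 0.401  -0.3963  0.014 ]
(280, 370) [ 0.4425 -0.3462  0.0125] [ 0.4425 -0.3466  0.014 ]
(293, 343) [ 0.4828 -0.2934  0.0131] [ 0.4827 -0.2937  0.014 ]
(300, 327) [ 0.5068 -0.2594  0.0129] [ 0.5067 -0.2598  0.014 ]
```

View pics/c.png

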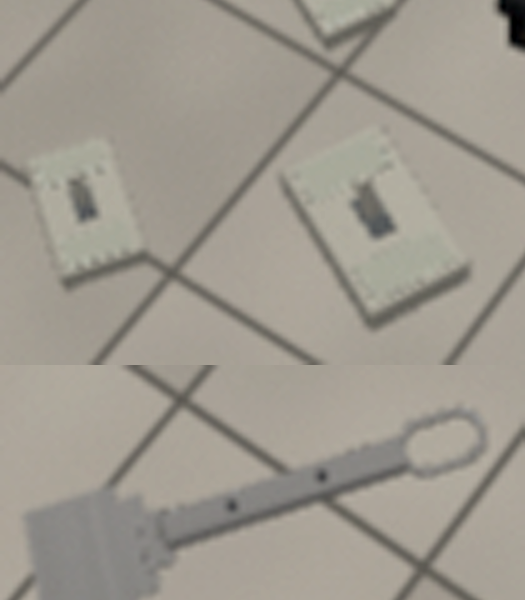

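The largest light is the one at (255,237). It measures 115x70 at about (0.471,-0.038), against about 87x52 for the other two. Its toggle leans toward (-0.90,+0.43), so I push it along (0.90,-0.43). I'll straddle the toggle with half-open fingers.

```bash
python3 -m inch '[[0,-13,-60,0,0],[0,-13,-60,0,0],[0,-13,-60,0,0],[0,0,0,0,0.15],[0,0,0,0,0.15]]'; python3 -m inch '[[0,0,0,0,0.145],[0,0,0,30,0],[0,0,0,30,0],[0,0,0,0,0]]'
python3 - <<'E'
from h import *
s=ctrl.get_state();R=Ro.from_rotvec(s['tool_rot']).as_matrix();print(R.round(3)); print((R.T@(np.array([.471,-.038,.036])-s['position'])*1000).round(1))
b=shot('side');a=shot('scene'); np.savez('s2.npz',**a);np.savez('s3.npz',**b)
P=pts(b);z=P[...,2]
for d,n in((a,'scene'),(b,'side')):
    P=pts(d);z=P[...,2];c=d['color'].astype(int)
    t=P[(abs(z-.342)<.004)&(c[...,0]>c[...,2]+25)&(d['range_z']>0)&(P[...,0]>.4)&(P[...,0]<.85)&(P[...,1]>.05)&(P[...,1]<.5)]
    r=cv2.minAreaRect((t[:,:2]*1000).astype(np.float32));print(n,len(t),np.round(r[0],1),np.round(r[1],1),round(r[2],2));print(cv2.boxPoints(r).round())
cv2.imwrite('pics/e.png',b['color'][:,:,::-1])
E
```

```text
time: 0.72
position: [0.4615, -0.0401, 0.2156]
tool_rot: [-2.531, -1.848, 0.015]
ft_force: [0.4, -0.6, -0.8]
grip_width: 0.543
time: 1.23
position: [0.4594, -0.0404, 0.1537]
tool_rot: [-2.664, -1.651, 0.017]
ft_force: [-0.3, -0.3, 0.6]
grip_width: 0.5
[[ 0.445  0.896 -0.013]
 [ 0.896 -0.445  0.   ]
 [-0.006 -0.012 -1.   ]]
[  7.9  10.7 117.6]
scene 3592 [608.1 304.9] [179.8 300.6] 73.39
[[438. 262.]
 [726. 176.]
 [778. 348.]
 [490. 434.]]
side 1897 [607.7 304.4] [181.8 298.4] 73.58
[[439. 259.]
 [725. 175.]
 [777. 349.]
 [490. 434.]]
```

View pics/e.png

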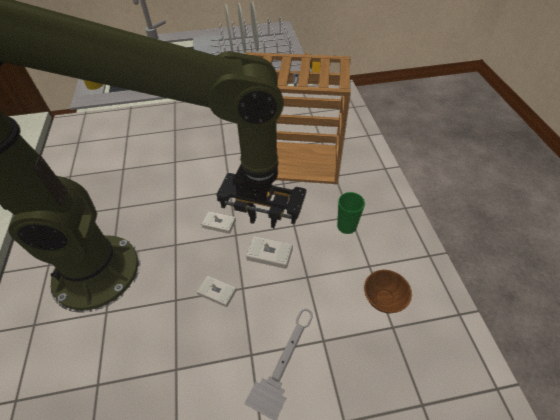

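The gripper is now above the light at (269,251) with the toggle still off, and nothing was disturbed. Both views agree on the cupboard: centre (0.608,0.305), x axis at 73.5°. Descending and pushing.

```bash
python3 -m inch '[[0,8,10,40,0],[0,0,0,40,0],[0,0,0,36,0],[0,0,0,0,0]]'
python3 - <<'E'
from h import *
s=ctrl.get_state();R=Ro.from_rotvec(s['tool_rot']).as_matrix();print((R.T@(np.array([.471,-.038,.036])-s['position'])*1000).round(1))
E
```

```text
time: 1.82
position: [0.4841, -0.0366, 0.0528]
tool_rot: [2.667, 1.652, 0.014]
ft_force: [-3.7, 1.1, 7.5]
grip_width: 0.501
[ -7.2 -11.3  16.7]
```

```bash
python3 -m inch '[[0,0,0,-15,0],[0,0,0,0,0]]'; python3 -m inch '[[0,-7,-11,0,0],[0,0,0,0,0]]'
python3 - <<'E'
from h import *
s=ctrl.get_state();R=Ro.from_rotvec(s['tool_rot']).as_matrix();print(R.round(3),s['ft_force'],(R.T@(np.array([.471,-.038,.036])-s['position'])*1000).round(1))
E
```

```text
time: 2.08
position: [0.4874, -0.0366, 0.072]
tool_rot: [2.664, 1.65, 0.023]
ft_force: [-0.1, -0.0, 0.1]
grip_width: 0.504
time: 2.33
position: [0.4733, -0.0382, 0.0717]
tool_rot: [2.664, 1.65, 0.022]
ft_force: [-0.8, -0.6, -0.6]
grip_width: 0.504
[[ 0.445  0.895  0.016]
 [ 0.895 -0.445  0.001]
 [ 0.008  0.014 -1.   ]] [-0.79189036 -0.63882842 -0.63814451] [-1.2 -2.7 35.6]
```

```bash
python3 -m inch '[[0,-1,-3,18,0],[0,0,0,16,0],[0,0,0,0,0]]'
python3 - <<'E'
from h import *
s=ctrl.get_state();R=Ro.from_rotvec(s['tool_rot']).as_matrix();print((R.T@(np.array([.471,-.038,.036])-s['position'])*1000).round(1))
E
```

```text
time: 2.7
position: [0.4699, -0.0378, 0.0358]
tool_rot: [2.665, 1.65, 0.021]
ft_force: [0.4, -0.3, -0.1]
grip_width: 0.498
[ 0.4  1.1 -0.2]
```

```bash
python3 -m inch '[[0,0,11,0,0],[0,0,10,0,0],[0,0,0,0,0]]'; python3 -m inch '[[0,0,3,0,0],[0,0,0,0,0]]';  python3 -m inch '[[0,0,2,0,0],[0,0,0,0,0]]'
python3 - <<'E'
from h import *
s=ctrl.get_state();R=Ro.from_rotvec(s['tool_rot']).as_matrix();print((R.T@(s['position']-np.array([.471,-.038,.036]))*1000).round(1))
a=shot('scene');print(a['color'].mean(),np.load('s2.npz')['color'].mean()); cv2.imwrite('pics/f.png',cv2.resize(a['color'][170:280,190:330],None,fx=4,fy=4)[:,:,::-1])
E
```

```text
time: 3.08
position: [0.49, -0.0475, 0.0365]
tool_rot: [2.666, 1.651, 0.02]
ft_force: [-0.4, 0.8, 0.2]
grip_width: 0.499
time: 3.32
position: [0.4909, -0.048, 0.0361]
tool_rot: [2.669, 1.653, 0.015]
ft_force: [-2.3, -0.0, 1.9]
grip_width: 0.501
time: 3.58
position: [0.4909, -0.048, 0.036]
tool_rot: [-2.67, -1.654, -0.011]
ft_force: [-1.9, 1.0, 2.3]
grip_width: 0.503
[-0.  22.3  0.1]
93.90631094104309 93.38717545351474
```

View pics/f.png

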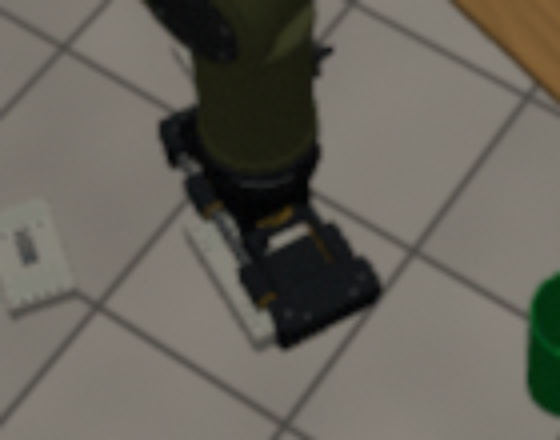

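```bash
python3 -m inch '[[0,0,6,0,0],[0,0,3,0,0]]'; python3 -m inch '[[0,0,5,0,0],[0,0,4,0,0]]'
python3 - <<'E'
from h import *
s=ctrl.get_state();R=Ro.from_rotvec(s['tool_rot']).as_matrix();print((R.T@(s['position']-np.array([.471,-.038,.036]))*1000).round(1))
a=shot('scene');b=shot('side');print(a['color'].mean(),b['color'].mean(),np.load('s3.npz')['color'].mean())
E
```

```text
time: 3.88
position: [0.4914, -0.0482, 0.0352]
tool_rot: [-2.658, -1.648, 0.008]
ft_force: [-9.0, 3.4, 10.4]
grip_width: 0.499
time: 4.12
position: [0.4915, -0.0482, 0.0348]
tool_rot: [-2.644, -1.643, 0.028]
ft_force: [-12.5, 4.3, 11.9]
grip_width: 0.501
[-0.1 22.9  0.4]
93.98181972789115 114.00384353741497 112.20038407029479
```

```bash
python3 -m inch '[[0,0,-14,0,0],[0,0,0,-50,0],[0,0,-30,-50,0],[0,0,0,0,0]]'
python3 - <<'E'
from h import *
s=ctrl.get_state();R=Ro.from_rotvec(s['tool_rot']).as_matrix();print(R.round(3))
b=shot('side');P=pts(b);z=P[...,2];m=(np.hypot(P[...,0]-.471,P[...,1]+.038)<.04)&(z>.036)&(z<.07)&(b['range_z']>0);T=P[m];print(len(T),T.mean(0),T[T[:,2].argmax()])
cv2.imwrite('pics/g.png',cv2.resize(b['color'][180:320,180:340],None,fx=4,fy=4)[:,:,::-1])
E
```

```text
time: 4.72
position: [0.4571, -0.0308, 0.1396]
tool_rot: [-2.65, -1.646, 0.017]
ft_force: [0.9, 0.4, -0.6]
grip_width: 0.501
[[ 0.443  0.896 -0.021]
 [ 0.896 -0.443  0.013]
 [ 0.002 -0.024 -1.   ]]
21 [ 0.47669549 -0.04294026  0.045703  ] [ 0.47991582 -0.042985    0.0564737 ]
```

View pics/g.png

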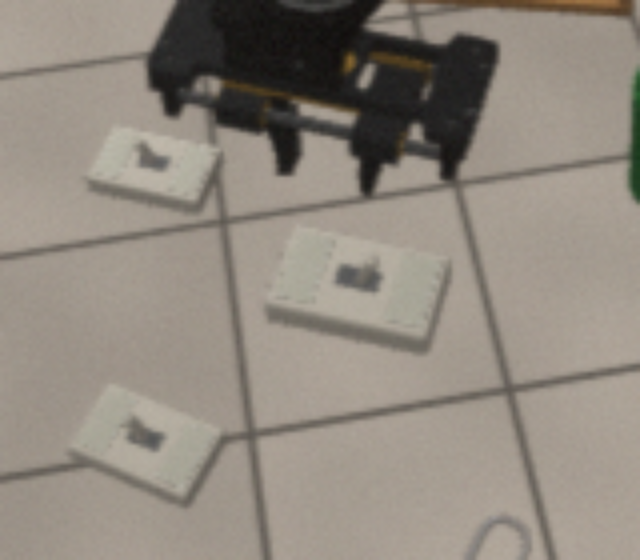

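Run:
```python
from h import *
b=shot('side'); o=dict(np.load('s1.npz')); a0=dict(np.load('s0.npz')); a=shot('scene')
e=np.array([.903,-.43])
for d,n in((o,'side0'),(b,'side1'),(a0,'scene0'),(a,'scene1')):
    for k in(-.043,.043):
        p=np.array([.471,-.038])+k*e; u,v=proj(d,[*p,.024]).round().astype(int); print(n,k,d['color'][v-2:v+3,u-2:u+3].reshape(-1,3).mean(0).round())
    # toggle angle: fit of dark/top points along e vs height
    P=pts(d);q=(P[...,:2]-[.471,-.038]);s=q@e;t=q@np.array([.43,.903]);z=P[...,2]
    m=(abs(t)<.012)&(abs(s)<.03)&(z>.034)&(z<.06); print(np.c_[s[m],t[m],z[m]][z[m].argsort()][-6:].round(4).tolist())
print(o['color'].mean(),b['color'].mean())
w=shot('wrist','w.png')
```

```text
side0 -0.043 [163. 160. 147.]
side0 0.043 [159. 156. 143.]
[[-0.0101, 0.0015, 0.0507], [-0.0162, 0.0032, 0.0507], [-0.0125, 0.0005, 0.0511], [-0.0107, -0.0058, 0.0514], [-0.0132, 0.003, 0.0521], [-0.0099, 0.0016, 0.0553]]
side1 -0.043 [171. 168. 154.]
side1 0.043 [167. 164. 151.]
[[0.0085, -0.005, 0.0527], [0.0103, -0.0015, 0.0529], [0.0129, -0.0009, 0.053], [0.0121, 0.0021, 0.0532], [0.0079, -0.0025, 0.0536], [0.0096, 0.001, 0.0538]]
scene0 -0.043 [129. 130. 119.]
scene0 0.043 [128. 128. 117.]
[[-0.0079, -0.0024, 0.0522], [-0.0108, -0.0008, 0.0523], [-0.0122, 0.0033, 0.0524], [-0.0071, 0.0039, 0.0536], [-0.0085, -0.0053, 0.0539], [-0.0081, 0.0012, 0.0546]]
scene1 -0.043 [112. 114. 103.]
scene1 0.043 [125. 126. 115.]
[[0.0127, -0.0039, 0.0495], [0.0133, 0.0025, 0.0504], [0.015, -0.0018, 0.051], [0.0092, 0.0014, 0.0512], [0.0109, -0.0028, 0.0517], [0.0111, 0.0038, 0.0519]]
102.7878585600907 112.63273951247166
```

View pics/w.png

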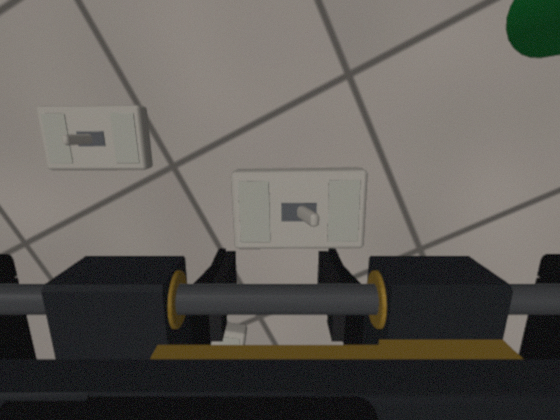

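The wrist view shows the big light at (299,210) with its toggle tip at (312,219), leaning to the right. The panels don't visibly glow, so I'm checking the angle by projection.

Run:
```python
from h import *
w=shot('wrist'); e=np.array([.903,-.43])
# recentre with case corners in the picture
hsv=w['color'].astype(int); 
c=np.array([.471,-.038])
print('centre',proj(w,[*c,.024]).round(1),[proj(w,[*(c+a*.0575*e+b*.035*np.array([.43,.903])),.024]).round(0).tolist() for a in(-1,1) for b in(-1,1)])
for th in(0,.2,.25,.3,.35,.4):
    print(th,[proj(w,[*(c+L*np.sin(th)*e),.018+L*np.cos(th)]).round(1).tolist() for L in(.034,.036)])
cv2.imwrite('pics/w2.png',cv2.resize(w['color'][160:260,220:380],None,fx=5,fy=5,interpolation=2)[:,:,::-1])
```

```text
centre [302.  210.9] [[237.0, 249.0], [233.0, 171.0], [368.0, 249.0], [372.0, 169.0]]
0 [[303.4, 220.1], [303.5, 220.8]]
0.2 [[312.1, 219.8], [312.8, 220.5]]
0.25 [[314.2, 219.6], [315.1, 220.3]]
0.3 [[316.3, 219.5], [317.3, 220.1]]
0.35 [[318.3, 219.2], [319.4, 219.9]]
0.4 [[320.3, 219.0], [321.5, 219.7]]
```

View pics/w2.png

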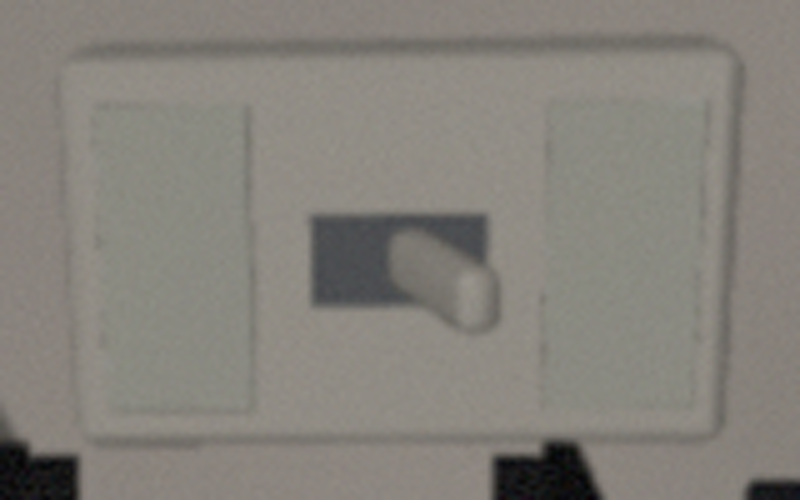

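By projection the toggle stands at about +0.33 rad of +0.35, and the last push met 13 N, so it is at or very near its stop. One more push higher up, where the lever is longer, to make sure.

```bash
python3 -m inch '[[0,0,31,0,0],[0,0,0,45,0],[0,0,0,48,0],[0,0,0,0,0]]';python3 -m inch '[[0,0,8,0,0],[0,0,5,0,0],[0,0,5,0,0],[0,0,0,0,0]]'
python3 - <<'E'
from h import *
s=ctrl.get_state();R=Ro.from_rotvec(s['tool_rot']).as_matrix();print((R.T@(s['position']-np.array([.471,-.038,.045]))*1000).round(1))
E
```

```text
time: 5.48
position: [0.4784, -0.0455, 0.0334]
tool_rot: [-2.644, -1.637, 0.039]
ft_force: [-0.9, -1.3, -0.4]
grip_width: 0.504
time: 5.98
position: [0.489, -0.0504, 0.0341]
tool_rot: [-2.632, -1.631, 0.057]
ft_force: [0.1, -0.1, 0.1]
grip_width: 0.5
[-3.  22.2  9.7]
```

```bash
python3 -m inch '[[0,3,0,-10,0],[0,0,7,0,0],[0,0,5,0,0],[0,0,5,0,0]]';python3 -m inch '[[0,0,6,0,0],[0,0,5,0,0]]'
python3 - <<'E'
from h import *
s=ctrl.get_state();R=Ro.from_rotvec(s['tool_rot']).as_matrix();print((R.T@(s['position']-np.array([.471,-.038,.045]))*1000).round(1),R.round(3))
a=shot('scene');b=shot('side')
print(a['color'].mean(),b['color'].mean())
E
```

```text
time: 6.48
position: [0.4963, -0.0489, 0.0461]
tool_rot: [-2.612, -1.622, 0.081]
ft_force: [-12.7, 5.1, 5.9]
grip_width: 0.504
time: 6.72
position: [0.4962, -0.0488, 0.0455]
tool_rot: [-2.593, -1.614, 0.106]
ft_force: [-10.6, 5.0, 7.2]
grip_width: 0.5
[ 1.4 27.2 -3.5] [[ 0.441  0.892 -0.103]
 [ 0.897 -0.44   0.036]
 [-0.014 -0.109 -0.994]]
94.14951672335602 113.76766723356009
```

The toggle is at its stop: the pad meets it at 5.3 mm, against 5.8 mm expected for full-on. Backing off, lifting, then measuring the scraper.

```bash
python3 -m inch '[[0,0,-16,0,0],[0,0,0,-50,0],[1,0,0,-50,0],[1,-50,0,0,-0.1],[1,-50,0,0,-0.1]]'
python3 - <<'E'
from h import *
s=ctrl.get_state();R=Ro.from_rotvec(s['tool_rot']).as_matrix();print(R.round(3))
for n in('scene','side'):
    d=shot(n);P=pts(d);z=P[...,2];c=d['color'].astype(int)
    reg=(P[...,0]>.36)&(P[...,0]<.56)&(P[...,1]>-.46)&(P[...,1]<-.17)&(d['range_z']>0)
    t=P[reg&(z>.008)&(z<.02)]
    r=cv2.minAreaRect((t[:,:2]*1000).astype(np.float32));print(n,len(t),np.round(r[0],1),np.round(r[1],1),round(r[2],2))
    l=cv2.fitLine((t[:,:2]*1000).astype(np.float32),cv2.DIST_HUBER,0,.01,.01).ravel();print('line',l,np.degrees(np.arctan2(l[1],l[0])))
    # loop end by colour distance from tile around: dark/bright mask on ray plane
    e=l[:2]*np.sign(l[1]);pr=(t[:,:2]*1000)@e;print('extent along',np.percentile(pr,[1,99]), 'ctr', l[2:]+e*(np.percentile(pr,[1,99]).mean()-l[2:]@e))
E
```

```text
time: 7.45
position: [0.4585, -0.1361, 0.1561]
tool_rot: [-2.411, -1.887, 0.075]
ft_force: [-0.6, -1.1, 0.8]
grip_width: 0.759
[[ 0.24   0.967 -0.087]
 [ 0.971 -0.238  0.032]
 [ 0.01  -0.092 -0.996]]
scene 419 [ 480.2 -296. ] [194.7  36.7] 51.52
line [   0.60418475    0.79684424  474.8757     -306.44736   ] 52.8298
extent along [-28.96810976 149.5114091 ] ctr [ 485.47902466 -292.46289836]
side 596 [ 481.  -293.6] [188.7  33.8] 53.66
line [   0.60609543    0.7953919   469.63843    -307.8711    ] 52.692287
extent along [-28.02426636 149.00705416] ctr [ 482.19905633 -291.38751392]
```

Scraper: 52.75°, handle centreline through (0.484,-0.292), and the 178 mm extent matches x = -55 to +125. I'll grip at x ≈ -42 mm, which is (0.437,-0.353).

```bash
python3 -m inch '[[1,0,0,0,0.136],[1,0,0,0,0.136],[1,0,0,0,0.136],[1,-46,29,0,0],[1,-46,29,0,0]]';python3 -m inch '[[1,-46,29,0,0],[1,-46,29,0,0],[1,0,0,50,0],[1,0,0,0,0]]'
cat > g.py <<'E'
from h import *
import sys
def go(x,y,z,ang):
    s=ctrl.get_state();R=Ro.from_rotvec(s['tool_rot']).as_matrix()
    print('delta tool mm',(R.T@(np.array([x,y,z])-s['position'])*1000).round(1),'twist',round(-np.radians(ang-np.degrees(np.arctan2(R[1,0],R[0,0]))),3),'tilt x,y',R[2,0].round(3),R[2,1].round(3))
go(*map(float,sys.argv[1:]))
E
python3 g.py .4374 -.3533 .1 52.75
python3 - <<'E'
from h import *
w=shot('wrist');P=pts(w)
cv2.imwrite('pics/w3.png',w['color'][:,:,::-1])
for x in(-55,-42,82,125): print(x,proj(w,[.4628+x*.000605,-.3199+x*.000796,.014]).round())
E
```

```text
time: 8.18
position: [0.4515, -0.2474, 0.1599]
tool_rot: [-2.779, -1.343, 0.079]
ft_force: [0.0, 0.6, 0.0]
grip_width: 0.996
time: 8.68
position: [0.4391, -0.3634, 0.1119]
tool_rot: [-2.796, -1.339, 0.07]
ft_force: [-0.2, 1.4, -0.2]
grip_width: 1.0
delta tool mm [ 7.1 -7.  12.2] twist -0.027 tilt x,y -0.023 -0.057
-55 [275. 221.]
-42 [274. 206.]
82 [269.  37.]
125 [266. -35.]
```

View pics/w3.png

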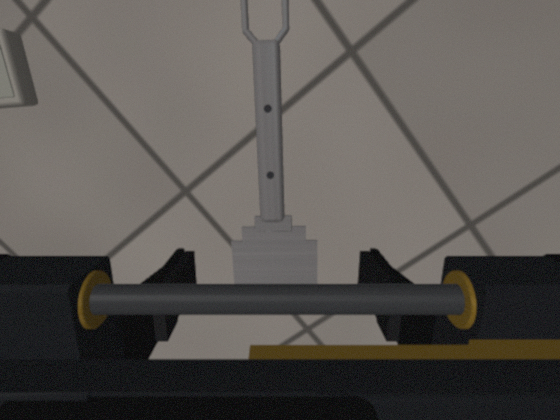

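The wrist view shows the handle's blade end at (271,218) and loop end at (266,40), within 4 px of prediction. Descending, pressing lightly on the tile to level the tool, then gripping.

```bash
python3 -m inch '[[1,7,-8,0,-0.027],[1,0,0,40,0],[1,0,0,30,0],[1,0,0,15,0],[1,0,0,0,0]]'; python3 g.py .4374 -.3533 .002 52.75
```

```text
time: 9.35
position: [0.4449, -0.3517, 0.0401]
tool_rot: [-2.788, -1.403, 0.046]
ft_force: [-1.1, -0.2, -0.0]
grip_width: 1.003
delta tool mm [-5.1 -3.9 38.4] twist 0.012 tilt x,y -0.017 -0.031
```

```bash
python3 -m inch '[[1,-5,-4,20,0],[1,0,0,14,0],[1,0,0,4,0],[1,0,0,3,0],[1,0,0,3,0]]'; python3 g.py .4374 -.3533 .002 52.75
```

```text
time: 9.98
position: [0.443, -0.3549, 0.0015]
tool_rot: [-2.794, -1.411, 0.036]
ft_force: [-1.4, 0.8, 2.4]
grip_width: 1.003
delta tool mm [-2.1 -5.5 -0.4] twist 0.015 tilt x,y -0.015 -0.02
```

```bash
python3 -m inch '[[1,-2,-5,0,0],[-1,0,0,0,0],[-1,0,0,0,0],[-1,0,0,0,0],[-1,0,0,0,0]]' 45; python3 -m inch '[[-1,0,0,0,0],[-1,0,0,0,0],[-1,0,0,0,0]]';python3 g.py .4374 -.3533 .002 52.75
```

```text
time: 10.6
position: [0.4377, -0.3537, 0.0021]
tool_rot: [-2.795, -1.411, 0.035]
ft_force: [0.5, -0.4, 0.5]
grip_width: 0.634
time: 10.98
position: [0.4377, -0.3536, 0.0021]
tool_rot: [-2.794, -1.411, 0.035]
ft_force: [-0.1, -0.3, 0.2]
grip_width: 0.288
delta tool mm [ 0.  -0.4  0.1] twist 0.015 tilt x,y -0.015 -0.02
```

```bash
python3 -m inch '[[-1,0,0,0,0],[-1,0,0,0,0],[-1,0,0,0,0]]';python3 -m inch '[[-1,0,0,-50,0],[-1,0,0,-60,0],[-1,0,0,-60,0],[-1,0,0,-60,0],[-1,0,0,0,0]]';python3 g.py .5 -.05 .31 73.5
python3 - <<'E'
from h import *
b=shot('side','i.png');P=pts(b);s=ctrl.get_state();p=s['position'];z=P[...,2];c=b['color'].astype(int)
e=np.array([.605,.796]);q=P[...,:2]-p[:2];u=q@e;v=q@np.array([-.796,.605])
m=(abs(v)<.016)&(u>.02)&(u<.19)&(abs(z-p[2])<.08)&(b['range_z']>0)
for lo in range(20,190,20):
    k=m&(u>lo/1e3)&(u<lo/1e3+.02)
    if k.sum(): print(lo,k.sum(),np.round([np.percentile(z[k],90)-p[2],v[k].mean(),u[k].max()],4))
E
```

```text
time: 11.35
position: [0.4376, -0.3535, 0.002]
tool_rot: [-2.794, -1.411, 0.036]
ft_force: [-0.8, -0.1, -0.2]
grip_width: 0.227
time: 11.98
position: [0.4425, -0.3527, 0.2362]
tool_rot: [-2.791, -1.41, 0.04]
ft_force: [0.2, -0.5, -3.1]
grip_width: 0.223
delta tool mm [ 276.5 -135.2  -74.9] twist -0.347 tilt x,y -0.016 -0.025
80 3 [ 0.0134 -0.0106  0.0992]
100 27 [ 0.0164 -0.0091  0.1188]
120 23 [ 0.0129 -0.0126  0.1397]
140 20 [ 0.0116 -0.0091  0.1599]
160 31 [ 0.0115 -0.0005  0.1676]
```

View pics/i.png

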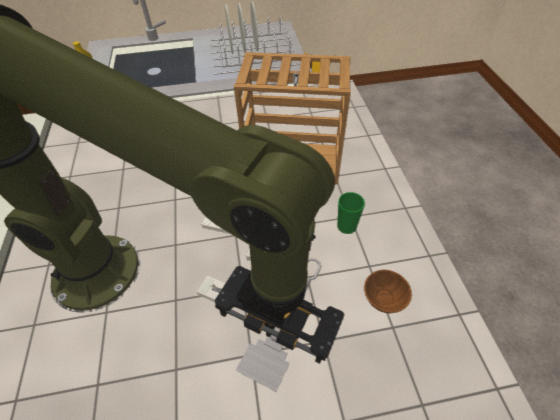

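The scraper is held level in the gripper: loop end at 167 mm from the grip, blade visible at (263,365). Turning to the cupboard's axis and carrying it over.

```bash
python3 -m inch '[[-1,0,0,-35,-0.12],[-1,0,0,-35,-0.12],[-1,0,0,0,-0.12],[-1,0,0,0,0]]' 45;python3 g.py .527 .032 .307 73.45
```

```text
time: 12.52
position: [0.4403, -0.3495, 0.295]
tool_rot: [-2.464, -1.884, 0.046]
ft_force: [-0.9, 0.2, -1.1]
grip_width: 0.223
delta tool mm [390.9 -16.9 -11. ] twist 0.024 tilt x,y 0.0 -0.049
```

```bash
python3 -m inch '[[-1,60,-3,-4,0.02],[-1,60,-3,-4,0],[-1,60,-3,-3,0],[-1,60,-3,0,0],[-1,40,0,0,0]]';python3 -m inch '[[-1,0,0,0,0]]';python3 g.py .527 .032 .307 73.45
```

```text
time: 13.15
position: [0.5061, -0.0738, 0.2959]
tool_rot: [-2.496, -1.823, 0.063]
ft_force: [0.8, -1.0, -1.1]
grip_width: 0.224
time: 13.28
position: [0.506, -0.0692, 0.2939]
tool_rot: [-2.489, -1.827, 0.066]
ft_force: [0.6, -0.4, -1.4]
grip_width: 0.225
delta tool mm [102.8 -11.2 -12.6] twist -0.015 tilt x,y -0.002 -0.068
```

```bash
python3 -m inch '[[-1,55,-6,-8,-0.015],[-1,0,0,-4,0],[-1,0,0,0,0]]';python3 g.py .527 .032 .307 73.45
cat > m.py <<'E'
from h import *
s=ctrl.get_state();p=s['position'];R=Ro.from_rotvec(s['tool_rot']).as_matrix();print(p.round(4),R[2].round(3),'ft',s['ft_force'].round(1))
O=np.array([.608,.3047,0]);U=np.array([.285,.9585,0]);V=np.array([-.9585,.285,0])
print('TCP in cupboard frame',((p-O)@U*1e3).round(1),((p-O)@V*1e3).round(1))
for n in('scene','side'):
    b=shot(n);np.savez('m_'+n+'.npz',**b)
    P=pts(b);Q=(P-p)@R; c=b['color'].astype(int); grey=abs(c[...,0]-c[...,2])<25
    m=grey&(abs(Q[...,1])<.03)&(Q[...,0]>.05)&(Q[...,0]<.19)&(abs(Q[...,2])<.05)&(b['range_z']>0)
    for lo in range(50,190,20):
        k=m&(Q[...,0]>lo/1e3)&(Q[...,0]<=lo/1e3+.02)
        if k.sum(): w=P[k]-O; print(n,lo,k.sum(),'cup x max %.1f y med %.1f  z p10 %.1f med %.1f p90 %.1f'%((w@U).max()*1e3,np.median(w@V)*1e3,*np.percentile(w[:,2]*1e3,[10,50,90])))
E
python3 m.py
```

```text
time: 13.65
position: [0.5161, -0.0174, 0.3018]
tool_rot: [-2.48, -1.833, 0.076]
ft_force: [-0.1, -0.6, -1.4]
grip_width: 0.224
delta tool mm [50.4 -4.4 -5.2] twist -0.009 tilt x,y -0.006 -0.075
[ 0.5161 -0.0174  0.3018] [-0.006 -0.075 -0.997] ft [-0.1 -0.6 -1.4]
TCP in cupboard frame -335.0 -3.7
scene 50 1 cup x max -276.1 y med -16.1  z p10 304.4 med 304.4 p90 304.4
scene 70 36 cup x max -245.2 y med -11.3  z p10 310.4 med 314.3 p90 316.9
scene 90 57 cup x max -225.1 y med -10.9  z p10 310.0 med 313.5 p90 316.2
scene 110 41 cup x max -205.3 y med -8.7  z p10 310.0 med 313.8 p90 315.7
scene 130 17 cup x max -187.8 y med 5.0  z p10 308.5 med 310.7 p90 312.2
scene 150 26 cup x max -167.3 y med -1.8  z p10 308.2 med 309.8 p90 311.2
side 50 27 cup x max -265.7 y med -5.7  z p10 312.4 med 313.8 p90 315.5
side 70 7 cup x max -262.2 y med -5.0  z p10 312.3 med 312.6 p90 313.5
```

The scraper is level: handle top 12 mm and loop top 9 mm above the TCP. With the TCP at z 0.306 there is 11–12 mm clearance both to the roof and over the prong. Going in.

```bash
python3 -m inch '[[-1,45,0,-5,0],[-1,45,0,-3,0],[-1,0,0,0,0]]';python3 g.py .5758 .1896 .306 73.45;python3 m.py
```

```text
time: 14.12
position: [0.5434, 0.0666, 0.3079]
tool_rot: [-2.487, -1.82, 0.078]
ft_force: [-0.0, -0.4, -1.8]
grip_width: 0.226
delta tool mm [127.   -6.2   1.6] twist -0.018 tilt x,y -0.006 -0.077
[0.5434 0.0666 0.3079] [-0.006 -0.077 -0.997] ft [-0.  -0.4 -1.8]
TCP in cupboard frame -246.6 -5.9
scene 70 7 cup x max -156.9 y med -10.2  z p10 320.2 med 320.8 p90 322.1
scene 90 57 cup x max -137.2 y med -12.7  z p10 315.1 med 319.9 p90 321.9
scene 110 42 cup x max -118.3 y med -15.4  z p10 314.2 med 319.3 p90 322.3
scene 130 24 cup x max -96.5 y med -10.3  z p10 313.7 med 315.2 p90 318.8
scene 150 30 cup x max -78.5 y med -11.3  z p10 314.2 med 316.6 p90 317.5
scene 170 1 cup x max -58.5 y med -39.7  z p10 335.3 med 335.3 p90 335.3
side 50 12 cup x max -176.8 y med -9.6  z p10 319.2 med 320.0 p90 321.2
side 70 29 cup x max -160.8 y med -10.3  z p10 317.4 med 319.7 p90 321.1
```

```bash
python3 -m inch '[[-1,0,-7,1,-0.02],[-1,0,0,0,0],[-1,25,0,0,0],[-1,25,0,0,0],[-1,0,0,0,0]]';python3 g.py .5758 .1896 .306 73.45;python3 m.py
```

```text
time: 14.85
position: [0.5505, 0.1062, 0.3071]
tool_rot: [-2.486, -1.827, 0.082]
ft_force: [0.2, -0.6, -2.1]
grip_width: 0.22
delta tool mm [87.2 -0.7  0.3] twist -0.014 tilt x,y -0.01 -0.075
[0.5505 0.1062 0.3071] [-0.01  -0.075 -0.997] ft [ 0.2 -0.6 -2.1]
TCP in cupboard frame -206.7 -1.4
scene 50 2 cup x max -141.7 y med -15.2  z p10 311.3 med 312.1 p90 312.8
scene 70 1 cup x max -131.9 y med -13.7  z p10 307.7 med 307.7 p90 307.7
scene 90 38 cup x max -97.7 y med -7.1  z p10 315.6 med 319.6 p90 321.4
scene 110 43 cup x max -77.3 y med -9.1  z p10 312.8 med 318.0 p90 320.8
scene 130 3 cup x max -74.6 y med -20.3  z p10 313.0 med 314.7 p90 314.8
scene 150 4 cup x max -46.9 y med 9.4  z p10 317.3 med 323.9 p90 334.3
scene 170 2 cup x max -17.7 y med 12.8  z p10 335.8 med 336.2 p90 336.6
side 50 18 cup x max -145.8 y med -1.6  z p10 318.0 med 319.0 p90 320.4
side 70 27 cup x max -116.9 y med -4.7  z p10 317.7 med 319.4 p90 320.7
side 90 4 cup x max -113.9 y med -4.7  z p10 317.5 med 318.2 p90 318.7
```

```bash
python3 -m inch '[[-1,30,-2,0,-0.014],[-1,30,0,0,0],[-1,27,0,0,0],[-1,0,0,0,0]]';python3 g.py .5758 .1896 .306 73.45;python3 m.py
```

```text
time: 15.45
position: [0.5754, 0.1869, 0.3067]
tool_rot: [-2.483, -1.835, 0.082]
ft_force: [0.2, 0.3, -1.9]
grip_width: 0.221
delta tool mm [ 2.7 -0.3  0.7] twist -0.009 tilt x,y -0.011 -0.074
[0.5754 0.1869 0.3067] [-0.011 -0.074 -0.997] ft [ 0.2  0.3 -1.9]
TCP in cupboard frame -122.2 -2.3
scene 50 1 cup x max -62.0 y med -34.7  z p10 341.0 med 341.0 p90 341.0
scene 90 4 cup x max -13.8 y med 14.0  z p10 325.2 med 334.0 p90 336.4
scene 110 10 cup x max 7.7 y med 13.8  z p10 315.4 med 333.6 p90 334.6
scene 130 12 cup x max 26.2 y med 7.2  z p10 313.2 med 314.3 p90 316.2
scene 150 4 cup x max 37.0 y med 7.3  z p10 313.1 med 314.7 p90 317.1
scene 170 7 cup x max 66.0 y med 14.1  z p10 332.0 med 334.3 p90 336.4
side 50 7 cup x max -66.9 y med -1.8  z p10 317.8 med 318.6 p90 319.7
side 70 2 cup x max -33.0 y med -4.1  z p10 319.9 med 320.1 p90 320.2
side 90 15 cup x max -15.3 y med -2.9  z p10 318.4 med 319.7 p90 320.4
```

Run:
```python
from h import *
O=np.array([.608,.3047,0]);U=np.array([.285,.9585,0]);V=np.array([-.9585,.285,0])
f=lambda x,y,z:O+U*x/1e3+V*y/1e3+[0,0,z/1e3]
out=[]
for n in('scene','side'):
    d=dict(np.load('m_%s.npz'%n)); c=proj(d,f(10,0,300)); print(n,c.round())
    u,v=(c-[40,40]).astype(int)
    out.append(cv2.convertScaleAbs(cv2.resize(d['color'][max(v,0):v+80,u:u+80],(400,500 if 0 else 400),interpolation=2),alpha=1.4))
    for nm,q in(('tip',f(15.5,0,294)),('bend',f(37.5,0,272)),('loopend',f(45,-2,313)),('loop near',f(2,-2,313))): print(nm,((proj(d,q)-[u,max(v,0)])*5).round())
cv2.imwrite('pics/j.png',np.hstack(out)[:,:,::-1])
```

```text
scene [367. 117.]
tip [205. 205.]
bend [226. 215.]
loopend [252. 158.]
loop near [197. 194.]
side [295.  83.]
tip [204. 206.]
bend [207. 218.]
loopend [213. 147.]
loop near [206. 190.]
```

View pics/j.png

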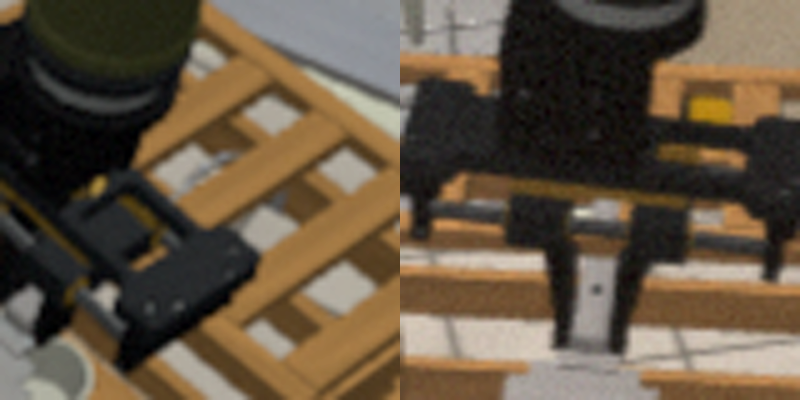

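In the scene crop the loop shows through the middle gap around (215,170). In the side crop the gripper body stays above and in front of the roof, with the handle below the batten at (597,290). By geometry the loop brackets the prong with 8–9 mm to spare each way. Lowering in steps.

```bash
python3 -m inch '[[-1,0,0,6,0],[-1,0,0,5,0],[-1,0,0,0,0]]';python3 -m inch '[[-1,0,0,5,0],[-1,0,0,4,0],[-1,0,0,0,0]]';python3 g.py .5758 .1896 .277 73.45
```

```text
time: 15.92
position: [0.575, 0.1807, 0.2953]
tool_rot: [-2.493, -1.827, 0.085]
ft_force: [-0.4, -0.6, -1.2]
grip_width: 0.225
time: 16.3
position: [0.5741, 0.1804, 0.2858]
tool_rot: [-2.493, -1.826, 0.085]
ft_force: [-0.2, 0.2, -2.0]
grip_width: 0.226
delta tool mm [ 9.4 -0.5  8.7] twist -0.017 tilt x,y -0.015 -0.072
```

```bash
python3 -m inch '[[-1,5,0,4,0],[-1,0,0,3,0],[-1,0,0,0,0]]';python3 g.py .5758 .1896 .277 73.45; python3 m.py | grep -v 'scene 170'
```

```text
time: 16.68
position: [0.5753, 0.1859, 0.2782]
tool_rot: [-2.493, -1.827, 0.084]
ft_force: [0.7, -0.7, -0.7]
grip_width: 0.224
delta tool mm [ 3.7 -0.5  1.2] twist -0.017 tilt x,y -0.015 -0.072
[0.5753 0.1859 0.2782] [-0.015 -0.072 -0.997] ft [ 0.7 -0.7 -0.7]
TCP in cupboard frame -123.2 -2.5
scene 50 1 cup x max -57.4 y med -14.4  z p10 277.6 med 277.6 p90 277.6
scene 90 1 cup x max -16.3 y med -17.2  z p10 286.9 med 286.9 p90 286.9
scene 110 11 cup x max 6.0 y med -17.2  z p10 282.5 med 285.4 p90 287.4
scene 130 9 cup x max 25.8 y med -22.2  z p10 283.4 med 285.3 p90 286.7
scene 150 10 cup x max 41.9 y med -21.0  z p10 281.5 med 284.0 p90 286.0
side 50 28 cup x max -54.3 y med -4.0  z p10 288.0 med 290.5 p90 291.6
side 70 8 cup x max -33.0 y med -6.2  z p10 289.6 med 291.5 p90 292.3
side 90 10 cup x max -26.2 y med -5.5  z p10 288.7 med 290.2 p90 291.0
```

Loop centre is at about y = -6, so I recentre it, then check capture with a small backward pull, which must meet the prong.

```bash
python3 -m inch '[[-1,0,-4,0,-0.017],[-1,0,0,0,0]]';python3 -m inch '[[-1,-5,0,0,0],[-1,-4,0,0,0],[-1,0,0,0,0]]';python3 -m inch '[[-1,-4,0,0,0],[-1,-4,0,0,0]]';python3 g.py .5758 .1896 .277 73.45
```

```text
time: 17.02
position: [0.5714, 0.1872, 0.2792]
tool_rot: [-2.476, -1.849, 0.082]
ft_force: [-0.0, 0.4, -2.2]
grip_width: 0.229
time: 17.4
position: [0.5688, 0.1781, 0.2798]
tool_rot: [-2.476, -1.849, 0.08]
ft_force: [-0.1, 0.8, -0.6]
grip_width: 0.226
time: 17.65
position: [0.5671, 0.1739, 0.2809]
tool_rot: [-2.472, -1.851, 0.07]
ft_force: [1.3, 6.4, 0.2]
grip_width: 0.229
delta tool mm [17.5  4.2  3.6] twist 0.004 tilt x,y -0.005 -0.07
```

The pull met the prong with 6.4 N where predicted (wire at x ≈ 30 mm), so the loop is captured. The body is now in front of the roof edge, so I lower the handle end against the hook to tilt the scraper blade-down before release. That way it drops less.

```bash
python3 -m inch '[[-1,6,0,4,0],[-1,0,0,5,0],[-1,0,0,5,0],[-1,0,0,5,0]]' 30;python3 g.py .5758 .1896 .277 73.45; python3 -m inch '[[-1,0,0,6,0],[-1,0,0,6,0],[-1,0,0,6,0],[-1,0,0,6,0]]';python3 g.py .5758 .1896 .277 73.45
```

```text
time: 18.15
position: [0.5684, 0.1806, 0.2616]
tool_rot: [-2.473, -1.851, 0.067]
ft_force: [1.6, 2.7, 0.5]
grip_width: 0.227
delta tool mm [ 10.7   3.5 -15.7] twist 0.003 tilt x,y -0.003 -0.067
time: 18.65
position: [0.5675, 0.1841, 0.237]
tool_rot: [-2.47, -1.852, 0.058]
ft_force: [2.4, 5.0, 2.2]
grip_width: 0.223
delta tool mm [  7.7   3.7 -40.4] twist 0.005 tilt x,y 0.002 -0.066
```

The scraper pivoted smoothly in the pads. It is now about 12° blade-down, its wire seated at the bend, forces 5 N or less, with the body just clear of the roof edge. Releasing.

```bash
python3 -m inch '[[1,0,0,0,0],[1,0,0,0,0],[1,0,0,0,0],[1,0,0,0,0],[1,0,0,0,0]]';python3 -m inch '[[1,0,0,0,0],[1,0,0,0,0],[1,0,0,0,0],[1,0,0,0,0]]'
cat > k.py <<'E'
from h import *
O=np.array([.608,.3047,0]);U=np.array([.285,.9585,0]);V=np.array([-.9585,.285,0])
for n in('scene','side'):
    b=shot(n);np.savez('k_'+n+'.npz',**b);P=pts(b);c=b['color'].astype(int);w=P-O;X=w@U*1e3;Y=w@V*1e3;Z=P[...,2]*1e3
    m=(abs(c[...,0]-c[...,2])<28)&(X>-140)&(X<72)&(abs(Y)<55)&(Z>14)&(Z<326)&(b['range_z']>0)
    for lo in range(15,325,25):
        k=m&(Z>lo)&(Z<=lo+25)
        if k.sum()>3: print(n,lo,k.sum(),'x %.0f..%.0f med %.0f  y %.0f..%.0f'%(X[k].min(),X[k].max(),np.median(X[k]),Y[k].min(),Y[k].max()))
E
python3 k.py
```

```text
time: 19.27
position: [0.5661, 0.1788, 0.2351]
tool_rot: [-2.475, -1.85, 0.072]
ft_force: [1.7, -0.1, -0.2]
grip_width: 0.711
time: 19.77
position: [0.5661, 0.1787, 0.2352]
tool_rot: [-2.475, -1.85, 0.073]
ft_force: [0.8, -0.6, 1.2]
grip_width: 0.997
scene 15 26 x 67..72 med 70  y -32..31
scene 40 66 x 65..72 med 70  y -36..28
scene 65 42 x 66..72 med 70  y -32..15
scene 90 24 x 58..72 med 67  y -25..3
scene 115 18 x 58..69 med 61  y -10..11
scene 190 4 x 58..63 med 60  y -0..6
scene 215 34 x -140..71 med 63  y -42..7
scene 240 44 x -140..71 med -127  y -51..48
scene 265 18 x -138..71 med -127  y -19..47
scene 290 8 x -140..-128 med -135  y 45..47
scene 315 13 x -135..-106 med -114  y -55..-19
side 15 41 x 66..72 med 68  y -33..40
side 40 105 x 64..72 med 69  y -32..39
side 65 101 x 65..72 med 69  y -31..39
side 90 42 x 54..71 med 66  y -24..25
side 115 40 x 56..66 med 60  y -8..12
side 140 21 x 56..64 med 60  y -7..9
side 165 19 x 58..64 med 61  y -7..9
side 240 18 x -140..-124 med -133  y -45..50
side 265 26 x -140..-125 med -135  y -52..50
side 290 6 x -128..-103 med -115  y -49..47
side 315 29 x -121..-102 med -106  y -54..-25
```

```bash
python3 -m inch '[[1,-20,0,-40,0],[1,-55,0,-40,0],[1,-55,0,0,0],[1,-55,0,0,0],[1,0,0,0,0]]'; python3 -m inch '[[1,-50,0,0,0],[1,0,0,0,0],[1,0,0,0,0],[1,0,0,0,0]]'; sed -i 's/range(15,325,25)/list(range(10,50,4))+list(range(50,325,20))/; s/lo+25/lo+(4 if lo<48 else 20)/' k.py; sed -i 's/Z>14/Z>8/' k.py; python3 k.py
python3 - <<'E'
from h import *
d=dict(np.load('k_side.npz'));e=dict(np.load('k_scene.npz'))
A=cv2.resize(d['color'][45:195,220:370],(400,400),interpolation=2);B=cv2.resize(e['color'][60:220,290:450],(400,400),interpolation=2)
cv2.imwrite('pics/l.png',cv2.convertScaleAbs(np.hstack([A,B]),alpha=1.2)[:,:,::-1])
E
```

```text
time: 20.5
position: [0.5191, -0.0019, 0.3167]
tool_rot: [-2.474, -1.853, 0.073]
ft_force: [1.1, 0.2, -0.6]
grip_width: 1.004
time: 21.0
position: [0.5055, -0.0478, 0.3172]
tool_rot: [-2.47, -1.858, 0.07]
ft_force: [-0.1, -0.1, 0.6]
grip_width: 0.999
scene 34 9 x 69..72 med 71  y -31..37
scene 38 11 x 68..72 med 71  y -35..32
scene 42 9 x 69..72 med 71  y -31..39
scene 46 9 x 70..72 med 71  y -34..40
scene 50 41 x 68..72 med 71  y -35..38
scene 70 31 x 69..72 med 71  y -35..37
scene 90 18 x 60..71 med 68  y -22..27
scene 110 28 x 57..70 med 61  y -10..8
scene 130 4 x 60..63 med 61  y -4..7
scene 210 17 x 60..64 med 62  y -6..8
scene 230 29 x 62..71 med 65  y -14..10
scene 250 10 x 65..70 med 69  y -19..-4
scene 270 6 x 66..70 med 67  y -17..-12
side 30 4 x 69..72 med 70  y -33..-5
side 34 4 x 70..71 med 71  y -32..-12
side 38 5 x 70..72 med 71  y -26..-5
side 90 8 x 61..69 med 64  y -11..2
side 110 18 x 58..67 med 62  y -8..2
```

View pics/l.png

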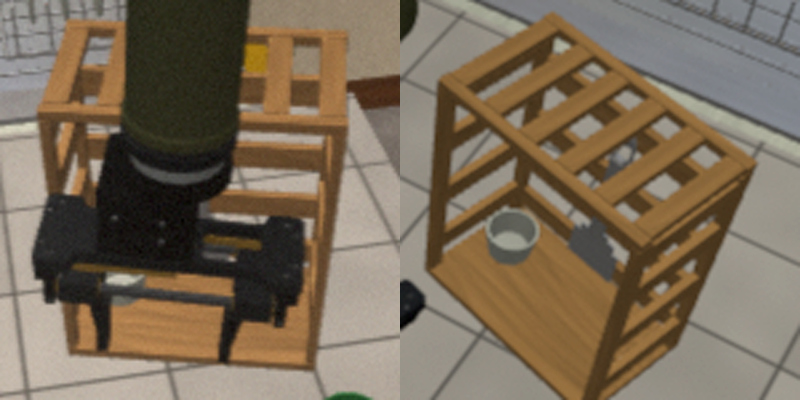

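It is hanging: blade bottom at z ≈ 30, as specified. But it slid back along the level stem, with handle front at x ≈ 61 and blade at x ≈ 71, so it rests against the back wall. That is not "freely". I'm checking what is reachable through the roof gap over the hook.

Run:
```python
from h import *
O=np.array([.608,.3047,0]);U=np.array([.285,.9585,0]);V=np.array([-.9585,.285,0])
b=dict(np.load('k_scene.npz'));P=pts(b);w=P-O;X=w@U*1e3;Y=w@V*1e3;Z=P[...,2]*1e3;ok=b['range_z']>0
m=ok&(abs(Z-342)<5)
for yc in(-54,0,54):
    k=m&(abs(Y-yc)<8); h,_=np.histogram(X[k],np.arange(-92,96,4)); print(yc,[(int(x),int(n)) for x,n in zip(np.arange(-90,94,4),h) if n])
# slat y edges mid depth
k=m&(abs(X)<30); h,_=np.histogram(Y[k],np.arange(-100,104,4)); print([(int(x),int(n)) for x,n in zip(np.arange(-98,102,4),h) if n])
# things below gap at back: wood back rails at y~0
wood=(b['color'][...,0].astype(int)-b['color'][...,2]>28)
k=ok&wood&(X>66)&(X<95)&(abs(Y)<40); h,e=np.histogram(Z[k],np.arange(0,350,8)); print('rails z',[(int(x),int(n)) for x,n in zip(e,h) if n])
k=ok&~wood&(abs(Y)<26)&(X>-30)&(X<75)&(Z>255)&(Z<315);print(np.c_[X[k],Y[k],Z[k]][np.argsort(Z[k])].round().astype(int).tolist())
```

```text
-54 [(-90, 1), (-86, 11), (-82, 7), (-78, 9), (-74, 7), (-70, 2), (70, 6), (74, 10), (78, 5), (82, 8), (86, 6), (90, 1)]
0 [(-90, 1), (-86, 11), (-82, 9), (-78, 6), (-74, 7), (-70, 1), (70, 3), (74, 10), (78, 6), (82, 9), (86, 4), (90, 1)]
54 [(-90, 1), (-86, 7), (-82, 7), (-78, 8), (-74, 8), (-70, 1), (70, 3), (74, 12), (78, 4), (82, 4), (86, 5)]
[(-94, 28), (-90, 27), (-86, 29), (-82, 27), (-78, 29), (-74, 26), (-70, 21), (-66, 3), (-42, 8), (-38, 33), (-34, 27), (-30, 26), (-26, 22), (-22, 29), (-18, 24), (-14, 12), (14, 34), (18, 26), (22, 20), (26, 26), (30, 24), (34, 24), (38, 23), (66, 8), (70, 38), (74, 22), (78, 22), (82, 22), (86, 24), (90, 27), (94, 6)]
rails z [(0, 7), (8, 95), (16, 10), (24, 5), (32, 2), (40, 4), (48, 3), (56, 6), (64, 4), (72, 1), (96, 2), (104, 17), (112, 7), (168, 8), (176, 20), (184, 16), (192, 19), (200, 10), (224, 2), (240, 2), (256, 11), (264, 18), (272, 28), (280, 34), (288, 47), (328, 8), (336, 152)]
[[69, -16, 256], [73, -4, 259], [69, -16, 260], [73, -7, 262], [69, -18, 262], [69, -4, 262], [75, -9, 263], [75, -5, 263], [73, -3, 263], [69, -14, 266], [67, -19, 267], [70, -16, 267], [67, -13, 274], [66, -17, 275], [69, -15, 275], [67, -12, 279], [67, -15, 280], [70, -12, 280]]
```

The gap over the hook runs back to x ≈ 71, and the loop's top wire lies at x ≈ 68, z ≈ 281. With the fingers about 39 mm apart, one finger passes down this gap and the other down the next. The fingertip can then press lightly on the wire and drag it forward along the stem, away from the wall.

```bash
sed -i 's/^def go/def cup(x,y,z):\n    return .608+(.285*x-.9585*y)\/1e3,.3047+(.9585*x+.285*y)\/1e3,z\/1e3\ndef go/; s/^go(.*/a=list(map(float,sys.argv[1:])); go(*cup(*a),73.45); s=ctrl.get_state(); q=(s["position"]-[.608,.3047,0])*1e3; print("cup", round(.285*q[0]+.9585*q[1],1), round(-.9585*q[0]+.285*q[1],1), round(q[2],1),"grip mm",round(87*s["grip_width"],1))/' g.py
python3 -m inch '[[-0.1,0,0,-50,0],[-0.1,0,0,-40,0],[-0.1,60,0,0,0],[-0.1,60,0,0,0],[-0.1,60,0,0,0]]';python3 -m inch '[[-0.1,60,0,0,0],[-0.1,60,0,0,0],[-0.1,0,0,0,0]]'; python3 g.py 58 25 360
```

```text
time: 21.72
position: [0.5631, 0.1258, 0.408]
tool_rot: [-2.477, -1.849, 0.07]
ft_force: [1.0, -0.0, 0.8]
grip_width: 0.522
time: 22.1
position: [0.5964, 0.2528, 0.4046]
tool_rot: [-2.463, -1.86, 0.072]
ft_force: [-0.1, -0.1, -0.5]
grip_width: 0.452
delta tool mm [111.6 -24.2  45.9] twist 0.012 tilt x,y -0.005 -0.072
cup -53.1 -3.7 404.6 grip mm 39.4
```

```bash
python3 -m inch '[[-0.1,55,-13,0,0],[-0.1,50,-13,0,0],[-0.1,0,0,0,0],[-0.1,0,0,40,0],[-0.1,0,0,0,0]]'; python3 g.py 58 28 350
```

```text
time: 22.72
position: [0.5983, 0.3605, 0.3632]
tool_rot: [-2.467, -1.858, 0.079]
ft_force: [0.1, -0.1, -0.3]
grip_width: 0.452
delta tool mm [ 7.5 -1.8 13.3] twist 0.01 tilt x,y -0.01 -0.072
cup 50.7 25.2 363.2 grip mm 39.3
```

```bash
python3 -m inch '[[-0.1,7,-2,0,0],[-0.1,0,0,0,0],[-0.1,0,0,12,0],[-0.1,0,0,12,0],[-0.1,0,0,0,0]]'; python3 g.py 60 28 290;  python3 -m inch '[[-0.1,0,0,12,0],[-0.1,0,0,12,0],[-0.1,0,0,8,0],[-0.1,0,0,0,0]]'; python3 g.py 60 28 285
```

```text
time: 23.35
position: [0.5994, 0.3667, 0.3445]
tool_rot: [-2.473, -1.855, 0.065]
ft_force: [0.8, -0.1, 0.3]
grip_width: 0.449
delta tool mm [ 3.2  1.5 54.5] twist 0.005 tilt x,y -0.004 -0.065
cup 57.0 25.9 344.5 grip mm 39.1
time: 23.85
position: [0.5969, 0.3669, 0.3096]
tool_rot: [-2.473, -1.854, 0.067]
ft_force: [0.0, -1.1, -0.0]
grip_width: 0.448
delta tool mm [ 3.6  2.  24.5] twist 0.005 tilt x,y -0.004 -0.066
cup 56.5 28.3 309.6 grip mm 38.9
```

```bash
python3 -m inch '[[-0.1,4,1,10,0],[-0.1,0,0,8,0],[-0.1,0,0,0,0]]'; python3 g.py 60 27 283;  python3 -m inch '[[-0.1,0,0,4,0],[-0.1,0,0,3,0]]'; python3 g.py 60 27 283
```

```text
time: 24.22
position: [0.5982, 0.3711, 0.2906]
tool_rot: [-2.473, -1.854, 0.066]
ft_force: [0.0, -0.4, -0.5]
grip_width: 0.45
delta tool mm [-0.8  1.8  7.5] twist 0.005 tilt x,y -0.004 -0.065
cup 60.8 28.3 290.6 grip mm 39.1
time: 24.48
position: [0.598, 0.3711, 0.2839]
tool_rot: [-2.474, -1.854, 0.064]
ft_force: [-1.1, -0.8, 2.4]
grip_width: 0.449
delta tool mm [-0.8  1.6  0.8] twist 0.005 tilt x,y -0.003 -0.064
cup 60.8 28.5 283.9 grip mm 39.1
```

The tip touches the wire at z ≈ 282, with 2.4 N. Pressing lightly and dragging forward.

```bash
python3 -m inch '[[-0.1,0,0,3,0],[-0.1,-5,0,2,0],[-0.1,-6,0,2,0]]'; python3 g.py 40 28 283;  python3 -m inch '[[-0.1,-6,0,2,0],[-0.1,-6,0,2,0]]'; python3 g.py 40 28 283
```

```text
time: 24.85
position: [0.5951, 0.3648, 0.2828]
tool_rot: [-2.469, -1.857, 0.045]
ft_force: [0.7, 3.0, 4.9]
grip_width: 0.45
delta tool mm [-14.    1.4  -0.4] twist 0.008 tilt x,y 0.008 -0.059
cup 53.9 29.5 282.8 grip mm 39.1
time: 25.1
position: [0.5919, 0.3563, 0.2817]
tool_rot: [-2.464, -1.859, 0.031]
ft_force: [1.0, 3.2, 6.3]
grip_width: 0.448
delta tool mm [-4.9  2.  -1.5] twist 0.01 tilt x,y 0.017 -0.056
cup 44.9 30.2 281.7 grip mm 39.0
```

```bash
python3 -m inch '[[-0.1,0,0,-12,0],[-0.1,0,0,-10,0],[-0.1,0,0,0,0],[-0.1,0,0,0,0]]'; python3 g.py 60 28 290; python3 k.py | grep -v -e '-1[0-9][0-9]\.\.'
```

```text
time: 25.6
position: [0.5929, 0.3527, 0.303]
tool_rot: [-2.468, -1.857, 0.04]
ft_force: [-0.4, 0.8, -0.2]
grip_width: 0.451
delta tool mm [18.2  1.  13.1] twist 0.008 tilt x,y 0.011 -0.058
cup 41.7 28.1 303.0 grip mm 39.3
scene 30 7 x 50..70 med 65  y -12..29
scene 34 15 x 43..69 med 54  y -17..36
scene 38 20 x 43..72 med 61  y -27..37
scene 42 14 x 43..70 med 54  y -22..38
scene 46 18 x 45..70 med 57  y -26..39
scene 50 84 x 41..72 med 57  y -26..39
scene 70 77 x 43..72 med 58  y -27..37
scene 90 31 x 46..70 med 53  y -15..26
scene 110 29 x 45..57 med 49  y -10..9
scene 130 26 x 45..57 med 48  y -11..7
scene 210 19 x 46..55 med 49  y -5..6
scene 230 35 x 46..62 med 54  y -15..8
scene 250 10 x 59..72 med 61  y -16..-7
scene 270 6 x 58..62 med 60  y -18..-8
scene 310 5 x 31..34 med 32  y 2..7
side 30 10 x 49..68 med 57  y -12..37
side 34 15 x 51..72 med 60  y -26..34
side 38 18 x 46..72 med 59  y -25..40
side 42 20 x 47..72 med 61  y -22..41
side 46 18 x 48..72 med 59  y -25..41
side 50 87 x 46..72 med 60  y -25..41
side 70 86 x 45..72 med 60  y -28..40
side 90 40 x 47..71 med 54  y -21..30
side 110 29 x 43..54 med 49  y -6..11
side 130 31 x 47..56 med 50  y -5..11
side 150 37 x 46..57 med 51  y -8..11
side 170 34 x 44..56 med 50  y -8..11
side 190 39 x 46..59 med 50  y -8..12
side 210 37 x 46..57 med 51  y -7..11
side 230 19 x 44..54 med 49  y -7..11
side 270 30 x 20..72 med 54  y -3..14
side 290 18 x 14..34 med 31  y -3..52
side 310 32 x 27..35 med 32  y -2..55
```

The drag works: the wire went from x 68 to about 59. The scraper has yawed, so I check which side is back and repeat.

```bash
python3 - <<'E'
from h import *
O=np.array([.608,.3047,0]);U=np.array([.285,.9585,0]);V=np.array([-.9585,.285,0])
b=shot('side');P=pts(b);c=b['color'].astype(int);w=P-O;X=w@U*1e3;Y=w@V*1e3;Z=P[...,2]*1e3
m=(abs(c[...,0]-c[...,2])<28)&(X>0)&(X<74)&(abs(Y)<55)&(Z>32)&(Z<85)
for y in range(-40,41,10):
    k=m&(abs(Y-y)<5)
    if k.sum(): print(y,k.sum(),X[k].mean().round(1))
E
python3 -m inch '[[-0.1,18,0,0,0],[-0.1,0,0,8,0],[-0.1,0,0,8,0],[-0.1,0,0,0,0]]'; python3 g.py 60 26 283
```

```text
-30 6 73.2
-20 30 70.9
-10 41 67.7
0 41 63.1
10 37 60.4
20 35 56.9
30 37 53.2
40 21 50.3
time: 26.25
position: [0.5968, 0.369, 0.2847]
tool_rot: [-2.47, -1.856, 0.044]
ft_force: [1.0, 0.1, -0.0]
grip_width: 0.452
delta tool mm [1.5 3.1 1.5] twist 0.007 tilt x,y 0.008 -0.059
cup 58.5 29.0 284.7 grip mm 39.3
```

```bash
python3 -m inch '[[-0.1,2,4,0,0],[-0.1,0,0,3,0],[-0.1,0,0,2,0]]'; python3 g.py 40 25 283;  python3 -m inch '[[-0.1,-4,0,3,0],[-0.1,-5,0,2,0],[-0.1,-5,0,2,0],[-0.1,-4,0,2,0]]'; python3 g.py 42 25 283
```

```text
time: 26.62
position: [0.5976, 0.3698, 0.2831]
tool_rot: [-2.467, -1.856, 0.05]
ft_force: [-1.5, -1.3, 5.8]
grip_width: 0.453
delta tool mm [-19.5   3.4  -0.3] twist 0.008 tilt x,y 0.007 -0.063
cup 59.4 28.5 283.1 grip mm 39.5
time: 27.12
position: [0.5947, 0.36, 0.2821]
tool_rot: [-2.458, -1.859, 0.014]
ft_force: [0.4, 4.0, 6.7]
grip_width: 0.451
delta tool mm [-7.2  3.3 -1.3] twist 0.012 tilt x,y 0.028 -0.053
cup 49.2 28.5 282.1 grip mm 39.3
```

```bash
python3 -m inch '[[-0.1,-4,2,2,0],[-0.1,-4,0,2,0]]'; python3 -m inch '[[-0.1,0,0,-12,0],[-0.1,0,0,-10,0],[-0.1,0,0,0,0],[-0.1,0,0,0,0]]'; python3 g.py 60 28 290
cat > y.py <<'E'
from h import *
O=np.array([.608,.3047,0]);U=np.array([.285,.9585,0]);V=np.array([-.9585,.285,0])
for n in('side','scene'):
    b=shot(n);P=pts(b);c=b['color'].astype(int);w=P-O;X=w@U*1e3;Y=w@V*1e3;Z=P[...,2]*1e3
    g=(abs(c[...,0]-c[...,2])<28)&(X>-60)&(X<74)&(abs(Y)<58)
    m=g&(Z>32)&(Z<85); print(n,'blade',[(y,X[m&(abs(Y-y)<5)].mean().round(1)) for y in range(-50,51,10) if (m&(abs(Y-y)<5)).sum()>2])
    for lo,hi in((110,150),(150,200),(200,240),(255,292)):
        k=g&(Z>lo)&(Z<hi)&(abs(Y)<22)&(X>15); print(lo,hi,k.sum(),'x med',np.median(X[k]).round(1) if k.sum() else '', 'y',np.median(Y[k]).round(1) if k.sum() else '')
    k=g&(Z>18)&(Z<60)&(X>10)&(abs(Y)<45);print('min z',np.sort(Z[k])[:5].round(0))
E
python3 y.py
```

```text
time: 27.38
position: [0.5938, 0.357, 0.2819]
tool_rot: [-2.45, -1.862, -0.002]
ft_force: [0.6, 4.5, 6.8]
grip_width: 0.449
time: 27.88
position: [0.5953, 0.3524, 0.3032]
tool_rot: [-2.455, -1.859, 0.006]
ft_force: [-0.4, 0.5, -1.1]
grip_width: 0.454
delta tool mm [17.5 -1.2 13.9] twist 0.013 tilt x,y 0.034 -0.052
cup 42.1 25.8 303.2 grip mm 39.5
side blade [(-40, np.float64(39.9)), (-30, np.float64(39.4)), (-20, np.float64(37.6)), (-10, np.float64(35.4)), (0, np.float64(33.1)), (10, np.float64(31.8)), (20, np.float64(30.0)), (30, np.float64(27.6))]
110 150 61 x med 27.2 y -3.7
150 200 86 x med 30.5 y -2.9
200 240 87 x med 35.1 y 0.4
255 292 33 x med 59.4 y 2.6
min z [28. 29. 29. 30. 30.]
scene blade [(-40, np.float64(43.0)), (-30, np.float64(42.7)), (-20, np.float64(41.3)), (-10, np.float64(38.9)), (0, np.float64(37.3)), (10, np.float64(35.9)), (20, np.float64(34.4)), (30, np.float64(32.6)), (40, np.float64(32.3))]
110 150 58 x med 30.8 y -5.8
150 200 34 x med 32.2 y -4.3
200 240 43 x med 36.8 y 0.4
255 292 18 x med 46.4 y -12.7
min z [29. 31. 31. 31. 32.]
```

It moved well forward and swings free. Raising the gripper clear and waiting for it to settle.

```bash
python3 -m inch '[[-0.1,0,0,-30,0],[-0.1,0,0,-50,0],[-0.1,0,0,-40,0],[-0.1,-60,0,0,0],[-0.1,-60,0,0,0]]'; python3 -m inch '[[-0.1,-60,0,0,0],[-0.1,-60,0,0,0],[-0.1,-60,0,0,0],[-0.1,0,0,0,0],[-0.1,0,0,0,0]]';python3 -m inch '[[0,0,0,0,0],[0,0,0,0,0],[0,0,0,0,0],[0,0,0,0,0],[0,0,0,0,0]]';python3 y.py; python3 -m inch '[[0,0,0,0,0],[0,0,0,0,0],[0,0,0,0,0],[0,0,0,0,0]]';python3 y.py
```

```text
time: 28.6
position: [0.5676, 0.2342, 0.4164]
tool_rot: [-2.443, -1.867, 0.017]
ft_force: [-0.2, -0.8, 0.5]
grip_width: 0.451
time: 29.22
position: [0.5172, 0.0498, 0.4098]
tool_rot: [-2.453, -1.856, 0.018]
ft_force: [-0.4, 0.6, 0.2]
grip_width: 0.45
time: 29.85
position: [0.5178, 0.0545, 0.4088]
tool_rot: [-2.444, -1.865, 0.02]
ft_force: [0.2, 0.3, -0.3]
grip_width: 0.5
side blade [(-30, np.float64(61.9)), (-20, np.float64(60.2)), (-10, np.float64(58.0)), (0, np.float64(56.7)), (10, np.float64(54.9)), (20, np.float64(52.8)), (30, np.float64(51.7)), (40, np.float64(49.5))]
110 150 54 x med 42.6 y 1.9
150 200 85 x med 41.3 y 0.7
200 240 50 x med 40.5 y -3.2
255 292 0 x med  y 
min z [29. 31. 32. 32. 33.]
scene blade [(-30, np.float64(61.9)), (-20, np.float64(59.9)), (-10, np.float64(58.2)), (0, np.float64(56.7)), (10, np.float64(55.4)), (20, np.float64(53.0)), (30, np.float64(51.4)), (40, np.float64(49.6))]
110 150 53 x med 43.8 y -3.1
150 200 14 x med 41.5 y -1.6
200 240 43 x med 41.1 y 1.8
255 292 18 x med 46.2 y -13.1
min z [29. 30. 31. 31. 32.]
time: 30.45
position: [0.5177, 0.0541, 0.409]
tool_rot: [-2.445, -1.864, 0.02]
ft_force: [0.5, 0.6, -0.2]
grip_width: 0.501
side blade [(-30, np.float64(47.6)), (-20, np.float64(46.1)), (-10, np.float64(44.8)), (0, np.float64(42.9)), (10, np.float64(41.4)), (20, np.float64(39.2)), (30, np.float64(37.6)), (40, np.float64(35.1))]
110 150 73 x med 34.3 y -0.4
150 200 87 x med 35.2 y 0.4
200 240 56 x med 36.6 y -3.7
255 292 0 x med  y 
min z [29. 29. 29. 30. 31.]
scene blade [(-30, np.float64(51.0)), (-20, np.float64(49.8)), (-10, np.float64(46.9)), (0, np.float64(45.3)), (10, np.float64(43.8)), (20, np.float64(41.8)), (30, np.float64(39.5)), (40, np.float64(38.3))]
110 150 60 x med 35.6 y -4.6
150 200 21 x med 36.5 y -1.1
200 240 44 x med 39.0 y 0.2
255 292 18 x med 46.6 y -13.2
min z [26. 28. 30. 32. 33.]
```

The scraper hangs free at x ≈ 46, swinging about ±7 mm, well off the wall. I let it come to rest.

```bash
for i in 1 2 3 4 5 6 7 8 9 10 11 12; do python3 -m inch '[[0,0,0,0,0],[0,0,0,0,0],[0,0,0,0,0],[0,0,0,0,0],[0,0,0,0,0]]' | grep time; [ $i -ge 8 ] && python3 y.py | grep blade; done
```

```text
time: 31.18
time: 31.8
time: 32.42
time: 33.05
time: 33.67
time: 34.3
time: 34.92
time: 35.55
side blade [(-30, np.float64(52.1)), (-20, np.float64(50.2)), (-10, np.float64(48.7)), (0, np.float64(47.0)), (10, np.float64(44.7)), (20, np.float64(43.8)), (30, np.float64(41.5)), (40, np.float64(39.8))]
scene blade [(-40, np.float64(53.1)), (-30, np.float64(52.2)), (-20, np.float64(50.5)), (-10, np.float64(48.0)), (0, np.float64(46.4)), (10, np.float64(44.4)), (20, np.float64(42.5)), (30, np.float64(41.4)), (40, np.float64(40.6))]
time: 36.28
side blade [(-30, np.float64(51.7)), (-20, np.float64(50.3)), (-10, np.float64(48.7)), (0, np.float64(46.7)), (10, np.float64(44.7)), (20, np.float64(43.4)), (30, np.float64(41.7)), (40, np.float64(40.5))]
scene blade [(-40, np.float64(53.0)), (-30, np.float64(51.4)), (-20, np.float64(50.7)), (-10, np.float64(48.6)), (0, np.float64(46.7)), (10, np.float64(44.6)), (20, np.float64(42.9)), (30, np.float64(41.6)), (40, np.float64(40.4))]
time: 37.0
side blade [(-30, np.float64(52.3)), (-20, np.float64(50.8)), (-10, np.float64(49.0)), (0, np.float64(46.9)
[... 455 characters left out ...]
, np.float64(43.1)), (30, np.float64(41.8)), (40, np.float64(40.1))]
scene blade [(-30, np.float64(51.8)), (-20, np.float64(50.4)), (-10, np.float64(48.3)), (0, np.float64(46.4)), (10, np.float64(44.5)), (20, np.float64(43.1)), (30, np.float64(40.9)), (40, np.float64(40.4))]
time: 38.45
side blade [(-30, np.float64(52.1)), (-20, np.float64(50.2)), (-10, np.float64(48.8)), (0, np.float64(46.9)), (10, np.float64(44.8)), (20, np.float64(43.5)), (30, np.float64(41.9)), (40, np.float64(40.6))]
scene blade [(-30, np.float64(52.2)), (-20, np.float64(50.3)), (-10, np.float64(48.0)), (0, np.float64(46.3)), (10, np.float64(45.0)), (20, np.float64(42.1)), (30, np.float64(41.2)), (40, np.float64(39.8))]
```

It is still, and more than 20 mm from the back wall. Last check: the other objects and the toggle, then hand in.

Run:
```python
from h import *
a=shot('scene');b=shot('side');a0=dict(np.load('s0.npz'));b0=dict(np.load('s1.npz'))
for d in(a0,a):
    P=pts(d);c=d['color'].astype(int);ok=d['range_z']>0
    g=ok&(c[...,1]>c[...,0]+30)&(P[...,2]<.15)&(P[...,2]>.005);print('tumbler',P[g].mean(0).round(4))
    k=ok&(c[...,0]>c[...,2]+40)&(np.hypot(P[...,0]-.65,P[...,1]+.25)<.12)&(P[...,2]<.07)&(P[...,2]>.005);print('bowl',P[k].mean(0).round(4),k.sum())
O=np.array([.608,.3047,0]);U=np.array([.285,.9585,0]);V=np.array([-.9585,.285,0])
for n,d in(('side0',b0),('side',b),('scene',a)):
    P=pts(d);c=d['color'].astype(int);w=P-O;Y=w@V*1e3;X=w@U*1e3
    m=(abs(c[...,0]-c[...,2])<28)&(Y>58)&(Y<136)&(abs(X)<80)&(P[...,2]>.016)&(P[...,2]<.046);print('ramekin',n,m.sum(),X[m].mean().round(1),Y[m].mean().round(1)) if m.sum() else print(n,'hidden')
    q=P[...,:2]-[.471,-.038];e=np.array([.903,-.43]);s=q@e;t=q@np.array([.43,.903]);k=(abs(t)<.012)&(abs(s)<.03)&(P[...,2]>.046)&(P[...,2]<.06);print('toggle',(s[k].mean()*1e3).round(1),k.sum())
s=ctrl.get_state();print(s['time'],s['ft_force'].round(1)); print(ctrl.close_job())
```

```text
tumbler [0.7059 0.0174 0.0682]
bowl [ 0.723  -0.2228  0.0244] 1137
tumbler [0.7058 0.0177 0.068 ]
bowl [ 0.7236 -0.2253  0.0236] 1039
ramekin side0 218 23.9 99.9
toggle -12.2 12
ramekin side 222 24.1 100.5
toggle 9.5 12
ramekin scene 218 25.0 101.7
toggle 11.9 9
38.65 [ 0.6  0.2 -0.3]
the job is handed in; nothing more can be done
None
```

The light's toggle is switched over and the scraper is hanging still on the hook. I handed the job in at 38.65 s. No verdict was reported.

- **Light:** I pushed the largest light's toggle against its stop, meeting about 13 N where the full-on position was expected. Its tip now leans +9.5 to +12 mm, against −12 mm at the start. I never saw the panels visibly glow, so "on" rests on the toggle's angle, not on any light seen.
- **Hanging the scraper:** It went in level with about 11 mm to spare under the roof, because this interface cannot tilt the tool. I put the loop over the prong, and a small pull back confirmed it was caught. I then tilted the scraper about 12° in the grip and let go.
- **Mend:** On release it slid back along the hook's stem and came to rest against the back wall. I reached one finger down through the roof gap and dragged the loop's wire forward about 20 mm.
- **Scraper at the end:** It hangs free with its lower end about 30 mm above the tile. The blade is turned about 10° and sits more than 20 mm from the back wall. It was still, within measurement noise, over the last 3 s.
- **Other objects:** The tumbler and ramekin read as unmoved, within about 1 mm. The bowl's average shifted 2.5 mm with fewer pixels visible, which I take to be a shadow or mask effect, since the arm never went near it.
- **Robot:** It was clear of everything, with wrist force under 1 N.

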